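# Pack the thermostat bulb and snug the canister lid

### The arm

A 6-joint arm with a two-finger parallel gripper is mounted at the origin on the work surface. World frame = base frame: x ahead of the robot, y to its left, z up, the work surface at z = 0. Lengths are in m, angles in degrees, forces in N, time in s.
With the tool pointing down it reaches from about 0.4 to 0.825 m from the base axis. Payload 7 kg.
Tool frame: the origin (TCP) lies midway between the tips of the shut fingers; the grasp point (between the pads) lies 19 mm behind it; z points along the fingers, y is the line along which they close (so a half turn about z gives the same grasp; the last joint's range is limited). The gripper opens to 88 mm and grips with 3 to 60 N. Pads are 19 mm wide; open, the fingers measure 130 mm over their backs; the gripper's body (78 mm by 193 mm) begins 47 mm behind the grasp point.
Start: joints at [91.163, 20.546, 0.682, 0, -70.136, -16.507], TCP at [0.179, 0.651, 0.227] pointing down, gripper open.
Joint ranges: [-176.03, 176.03], [-82.01, 121.73], [-58.28, 71.71], [-173.87, 95.51], [-174.79, -0.11], [-173.66, 173.66]. Speed limits (degrees/s): [136.94, 136.94, 172.46, 180, 180, 180].

### API

Orientations are given as [roll, pitch, yaw] about the fixed x, y, z axes, in that order (R = Rz(yaw) Ry(pitch) Rx(roll)).
In Python, from plant import r, eyes, workorder gives the robot as it stands.
- The arm moves only by the tool step_arm, never from a script. Its argument "plan" is a list of rows, each a list of 5 numbers: the shift along the tool's x, y, z each as a share of 25 cm, from -1 to 1, then the turn about the tool's z as a share of 60 degrees, from -1 to 1, then the finger opening in mm, from 0 to 87.6. In form: [[x, y, z, turn, jaw], ...]. A call has 1 to 12 rows; each row is the pose to reach, as a shift and turn from the pose commanded when the call began, along the tool's axes at that moment; what a row does not reach only later rows make up. A row lasts 1/12 s, in which the tool goes at most 41.7 mm and 7.16 degrees, less where a joint would pass 70% of its speed; a pose out of reach is approached as far as the arm can. A call with a number of a shift or a turn outside -1 to 1 is refused whole. A call with a gripper value outside its range is refused whole. The fingers move at their own pace and stop on an object; "newtons" is the grip in N (left out, the last holds). Time passes only in rows, so rows that repeat a pose let the fingers close. It gives the time, the measured TCP pose, the force, the opening and the grip force at its end, in the units of the state.
- r.get_state(): the state, without advancing time (a new reading comes with each control period).
- eyes.capture(name): name is "scene" or "top" or "wrist"; returns the picture (480x640x3 uint8, red, green, blue); there is no depth.
- eyes.camera_model(name): a dict with "fov_y" (degrees; the focal length in pixels is half the picture's height over the tangent of half this angle, whatever the lens; pixels are square), "cx", "cy" (the principal point, pixels), "k1" (the pictures are not rectified: a ray, as slopes to the right and down, at radius r is drawn at 1 + k1 r^2 times it, then the intrinsics apply), "world_to_cam" (4x4, takes a point from world to camera coordinates); the wrist camera has in their place "hand_eye" (4x4, takes a point from camera to tool coordinates, whose origin is the TCP and whose axes are the flange's). Camera axes: x right, y up, looking along -z (the intrinsics and any distortion apply to the point x, -y, -z); pixel columns grow to the right and rows downward; lengths in m; the calibration is good to about 2 mm. A picture is of the moment at which its call begins: read the wrist's pose just before it. camera_model takes no time and is no camera call.
- workorder.close_job(): hands the job in; it is judged then, once.
The state is a dict: "time_s": time; "joints": joint angles; "qd": joint speeds; "joint_torque": joint torques, N m; "tcp_pos": TCP position; "eef_rot": TCP orientation; "contact_force": force on the tool from outside, world axes, zero at the start; "moment": the same for the moment, N m; "gripper_width": finger opening in m; "gripper_force": force on a finger pad.
Only numpy, scipy, OpenCV 4.12 (cv2) and the standard library are available. Lean on these libraries where they do the work, as an engineer would, in place of code of your own. Each camera call takes 0.05 s, during which the arm holds its last target. There are 200 camera calls.

### The job

Stand the brass thermostat bulb in the green return canister, then put the blue lid on the canister's neck and screw it down clockwise until it is snug, about 0.4 N m of turning resistance, so that its seal stays clamped when you let go. Do not overtighten or force it, and leave the other parts on the counter alone.

Things in the scene. Friction and masses are not known exactly. Their poses are not given: they have to be found in the camera images.
- bulb_center (a point): Centre of the brass thermostat bulb, 23 mm above its underside. It stands upright on a flange 30 mm across and 4 mm thick; above it a 20 mm round stem up to 40 mm and a 14 mm copper tip up to 46 mm. Loose, about 90 g.
- lid_grip (a point): Centre of the black grip bar on the blue lid: 60 mm long, 14 mm thick, 29 mm high, its underside 1.5 mm above the lid's flat top, yellow mark at one end. The point is on the lid's axis, 41.5 mm above the lid's lower edge. At rest the bar lies along the lid's x; it turns on the lid against a torsion spring (5 N m per rad, so it leads the lid by 0.08 rad at 0.4 N m) and springs back when let go.
- lid: Blue screw lid, 70 mm across, 25.5 mm high, 56 mm with its bar; loose, about 360 g. Origin on its axis at the lower edge, z up, x along the bar to the yellow end. Three inward pegs (5 mm thick, centred 5 mm above the lower edge, 2 mm clear of the neck) at 0, 120, 240 degrees from x, marked by red ticks on the lid. Underside of its top is 20.5 mm above the lower edge.
- canister: Green canister bolted down, body 84 mm across to a shoulder 60 mm up. Origin at the centre of its underside, z up. Neck 48 mm outside, 40 mm bore, felt floor of the bore 36 mm up. Red ticks on the shoulder at 0, 120, 240 degrees from x mark the gaps between the neck's three ribs. Lid and canister ticks in line: the lid drops on (clear for 8 degrees either way).
- neck: The canister's neck (same origin and axes as canister) with three sloping ribs, 59 mm across. With the lid dropped on, its lower edge rests 68 to 72 mm up (76 or more: pegs lie on top of the ribs). Turned clockwise seen from above, its pegs go under the ribs 13 to 18 degrees on and draw it down 4.2 mm per radian; a stop ends this at 90 degrees from ticks in line.
- bearing_cup: Bronze bearing cup, 60 mm across, 26 mm high; origin at the centre of its underside. Bystander.
- tappet: Black iron tappet standing on its 36 mm foot, 50 mm high; origin at the centre of its underside. Bystander.
- washers: Stack of copper crush washers, 34 mm across, 13 mm high; origin at the centre of its underside. Bystander.
- wrench: Steel wrench lying on the counter. Bystander.
- oil: Red oil bottle, 56 mm across, 130 mm high; origin at the centre of its underside. Bystander.
- rim (a point): Centre of the neck's mouth, 86 mm up. A black sprung seal ring (40 mm bore) stands on the rim, top 89 to 92 mm up: its height differs at every start and is not told. The lid turns almost freely until it bears on the seal, 30 to 70 degrees from ticks in line; then resistance rises steeply: under 0.25 N m is loose, 0.4 is snug, over 0.55 overtight. It stays where it is left.
Things that resemble listed ones, but are neither listed nor needed, are in the scene too. Several things look just like the lid: the one meant starts farthest to the robot's left.

How it is judged (in metres and radians):
On the way, in this order (a step that is already met when the one before it is completed fails the run):
1. the bulb is inside the canister (horizontal distance between bulb_center and canister below 0.02 m and z of bulb_center in the frame of canister below 0.066 m), for 0.2 s.
2. the lid is on the neck with its pegs down in the gaps between the ribs or under the ribs (horizontal distance between lid and canister below 0.005 m and z of lid in the frame of canister below 0.0735 m), for 0.1 s.
At the end, for the whole second after the job is handed in: The bulb is in the canister's bore (within 20 mm of its axis, its centre under 66 mm up); the lid is on the neck, within 5 mm of centre, level within 0.08 rad, lower edge under 73.5 mm, at rest; released, its pegs bear on the neck with over 7 N (never more than 30 N) (all of step 1 and all of step 2 and angle between lid's own z axis and vertical below 0.08 rad and contact force between lid and neck above 7 N and linear speed of lid below 0.01 m/s); the robot touches nothing.
It fails at once if the lid is overtightened or forced: more than 30 N between lid and neck (contact force between lid and neck above 30 N).
It fails at once if a bystander is pushed more than 30 mm (distance of any of bearing_cup, tappet, washers, wrench, oil from where it was at the start of the episode above 0.03 m).
It also fails if it takes over 61 s, if anything falls off the work surface, if the arm or the gripper's body presses on something with over 40 N, if the wrist force passes 120 N, or if a joint passes its speed limit or range.

## Working session

There is one attempt and no reset: what is moved stays moved. The work goes in short steps, Python scripts to look and compute and a tool call to move; the robot and the scene stay as the last step left them, time stands still between calls to the robot, and variables do not carry over. Pictures are saved under pics/ and viewed, at most 10 in all, crops included, and the job is handed in when it is done.

Besides the shell and the picture viewer there is one more tool, called after ">>>" as a command line: name --pt "numbers of a row" for each row, then --argument value for the rest. step_arm: Moves the arm, as the interface text tells. Its arguments: {"type":"object","properties":{"plan":{"type":"array"},"newtons":{"type":"number"}},"required":["plan"]}

```bash
mkdir -p pics
cat > h.py <<'E'
import numpy as np, cv2
from plant import r, eyes, workorder
from scipy.spatial.transform import Rotation as Ro
def snap(n,f):
    s=r.get_state(); im=eyes.capture(n); cv2.imwrite('pics/'+f,im[:,:,::-1]); return s,im
def cam(n,s=None):
    m=eyes.camera_model(n); f=240/np.tan(np.radians(m['fov_y'])/2)
    if n=='wrist':
        T=np.eye(4); T[:3,:3]=Ro.from_euler('xyz',s['eef_rot'],degrees=True).as_matrix(); T[:3,3]=s['tcp_pos']
        W=np.linalg.inv(T@np.array(m['hand_eye']))
    else: W=np.array(m['world_to_cam'])
    return m,f,W
def proj(n,P,s=None):
    m,f,W=cam(n,s); P=np.atleast_2d(P); c=P@W[:3,:3].T+W[:3,3]
    a=np.c_[c[:,0],-c[:,1]]/-c[:,2:]; a=a*(1+m['k1']*(a**2).sum(1,keepdims=True))
    return a*f+[m['cx'],m['cy']]
def unproj(n,uv,z,s=None):
    m,f,W=cam(n,s); d=(np.atleast_2d(uv)-[m['cx'],m['cy']])/f; a=d.copy()
    for _ in range(30): a=d/(1+m['k1']*(a**2).sum(1,keepdims=True))
    v=np.c_[a[:,0],-a[:,1],-np.ones(len(a))]@W[:3,:3]; o=-W[:3,:3].T@W[:3,3]
    return o+v*((z-o[2])/v[:,2:])
E
python3 - <<'E'
from h import *
for n in('scene','top','wrist'):
    s,im=snap(n,n+'0.png'); m,f,W=cam(n,s); print(n,f,-W[:3,:3].T@W[:3,3],-W[2,:3])
print(s)
E
```

```text
scene 545.3210491748857 [1.07053037 0.7022715  0.97684424] [-0.41485841 -0.55506442 -0.72096878]
top 479.01792123808127 [0.30283871 0.00787114 1.3941362 ] [ 0.19420448 -0.00797265 -0.98092867]
wrist 420.66829460149125 [0.25301313 0.62976761 0.38500807] [-0.27126211  0.0727296  -0.95975375]
{'time_s': 0.1, 'joints': array([ 9.11640102e+01,  2.05859886e+01,  6.38513746e-01, -1.62114454e-02,
       -7.01367094e+01, -1.65085087e+01]), 'qd': array([-0.03952583, -0.14724998,  0.16425502,  0.13957112,  0.00928935,
       -0.07322582]), 'joint_torque': array([-1.44786747e-03, -5.84162128e+01,  2.93752402e+01,  7.01555774e+00,
        1.01444384e-02, -4.80595770e-05]), 'tcp_pos': array([0.17852163, 0.65050373, 0.22573247]), 'eef_rot': array([ 1.79914955e+02, -9.31112881e-03, -1.53500110e+01]), 'contact_force': array([ 0.6751353 , -0.26330271, -1.78724344]), 'moment': array([-0.0167886 , -0.01017691,  0.03287079]), 'gripper_force': 0.0, 'gripper_width': 0.08740406137762684}
```

View pics/top0.png

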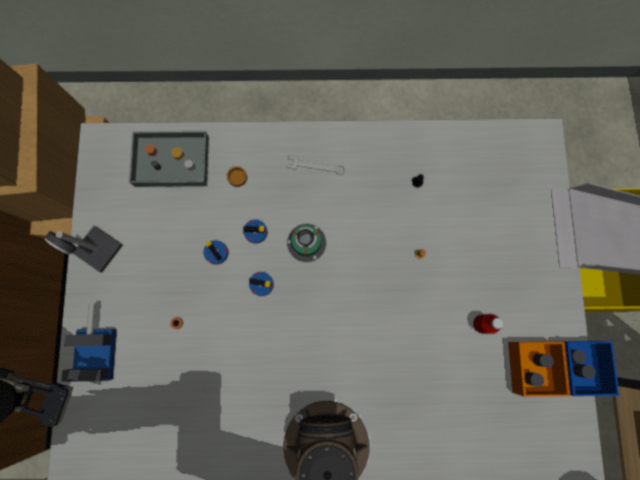

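View pics/scene0.png

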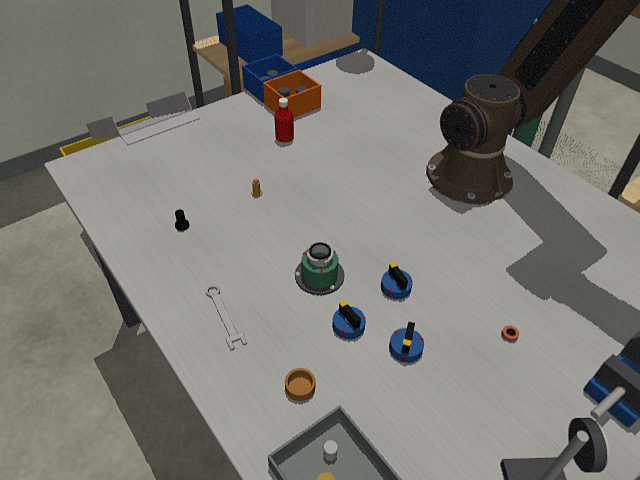

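The top view shows three lid look-alikes at (215,252), (255,231) and (261,284). The lid meant is the one farthest to the robot's left, which is image left, so (215,252); in the scene view that is probably (406,344). The canister is at (306,240) and the bulb at (421,253). In the scene view they are at (320,268) and (256,188).

Run:
```python
from h import *
t=cv2.imread('pics/top0.png'); s=cv2.imread('pics/scene0.png')
a=cv2.resize(t[205:305,190:340],(600,400),interpolation=cv2.INTER_CUBIC)   # x4
b=cv2.resize(t[235:270,400:440],(200,175),interpolation=cv2.INTER_CUBIC)
b=np.vstack([b,np.zeros((225,200,3),'uint8')])
c=cv2.resize(s[290:375,310:445],(318,200),interpolation=cv2.INTER_CUBIC)
d=cv2.resize(s[225:310,280:415],(318,200),interpolation=cv2.INTER_CUBIC)
cv2.imwrite('pics/c1.png',np.vstack([np.hstack([a,b]),np.hstack([c,d,np.zeros((200,164,3),'uint8')])]))
for n,uv,z in[('top',(215,252),.03),('scene',(406,344),.02),('top',(255,231),.03),('top',(261,284),.03),('top',(306,240),.086),('scene',(320,250),.09),('top',(421,253),.046),('scene',(256,181),.046),('top',(418,181),.05),('top',(236,176),.02),('top',(316,166),0)]: print(n,uv,unproj(n,uv,z)[0].round(3))
```

```text
top (215, 252) [0.532 0.312 0.03 ]
scene (406, 344) [0.54  0.318 0.02 ]
top (255, 231) [0.593 0.198 0.03 ]
top (261, 284) [0.438 0.178 0.03 ]
top (306, 240) [0.554 0.048 0.086]
scene (320, 250) [0.565 0.054 0.09 ]
top (421, 253) [ 0.52  -0.279  0.046]
scene (256, 181) [ 0.528 -0.276  0.046]
top (418, 181) [ 0.733 -0.28   0.05 ]
top (236, 176) [0.764 0.259 0.02 ]
top (316, 166) [0.8   0.019 0.   ]
```

View pics/c1.png

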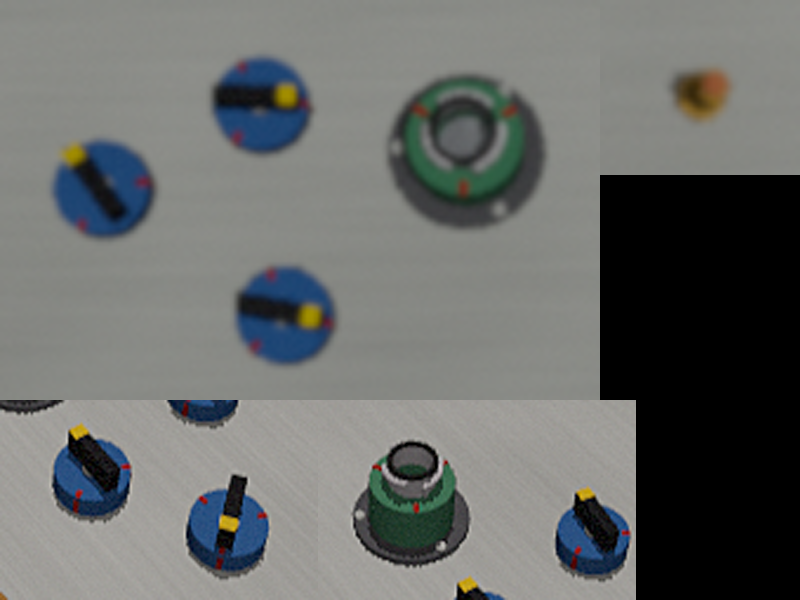

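The crop confirms the target: the lid at crop (103,188), pixel (216,252), is farthest left. Its yellow end points up-left, towards the far left of the table. The canister's ticks lie at about 60, 180 and 300 degrees. I'll move to a spot that shows both lid and canister to the wrist camera.

>>> step_arm --pt "0.966 0.711 0 0 87" --pt "0.966 0.711 0 0 87" --pt "0.966 0.711 0 0 87" --pt "0.966 0.711 0 0 87" --pt "0.966 0.711 0 0 87" --pt "0.966 0.711 0 0 87" --pt "0.966 0.711 0 0 87" --pt "0.966 0.711 0 0 87"

```text
time_s: 0.82
tcp_pos: [0.3665, 0.4112, 0.2267]
eef_rot: [179.9, 0.0, -15.5]
contact_force: [-0.5, 0.6, 0.0]
gripper_width: 0.0867
gripper_force: 0.0
```

>>> step_arm --pt "0.966 0.711 0 0 87" --pt "0.966 0.711 0 0 87" --pt "0.966 0.711 0 0 87" --pt "0.966 0.711 0 0 87" --pt "0.966 0.711 0 0 87" --pt "0.966 0.711 0 0 87" --pt "0.966 0.711 0 0 87" --pt "0.966 0.711 0 0 87" --pt "0.966 0.711 0 0 87" --pt "0.966 0.711 0 0 87"

```text
time_s: 1.65
tcp_pos: [0.5503, 0.1798, 0.2261]
eef_rot: [180.0, 0.0, -15.5]
contact_force: [-0.8, -0.2, 0.1]
gripper_width: 0.0872
gripper_force: 0.0
```

Run:
```python
from h import *
import pickle
s,im=snap('wrist','w1.png'); pickle.dump(s,open('w1.pkl','wb')); print(s['time_s'],s['tcp_pos'],s['eef_rot'],s['joints'],s['contact_force'])
print(proj('wrist',[[.532,.312,.05],[.554,.048,.09]],s))
```

```text
1.65 [0.55034026 0.17980101 0.22610033] [ 1.79973355e+02  3.88926831e-02 -1.54554279e+01] [ 3.74287992e+01  1.16090193e+01 -1.17619603e+01 -1.62646679e-02
 -6.66737374e+01  3.71222280e+01] [-0.80523788 -0.16101109  0.08973676]
[[168.96340653 276.97178681]
 [493.31261791 175.05981028]]
```

View pics/w1.png

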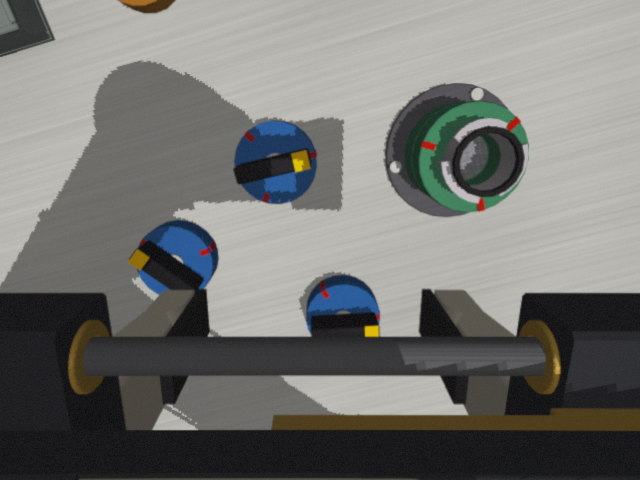

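The wrist view shows the target lid at (178,260) with its yellow end at (138,258), and the canister's seal ring at (488,160). The shoulder ticks are at (428,146), (513,124) and (480,205). I'll fit the canister from those ticks.

```bash
cat >> h.py <<'E'
from scipy.optimize import least_squares
def blobs(im,lo,hi,box,amin=8):
    x0,y0,x1,y1=box; h=cv2.cvtColor(im[y0:y1,x0:x1],cv2.COLOR_RGB2HSV)
    mk=cv2.inRange(h,lo,hi)
    if lo[0]==0: mk|=cv2.inRange(h,(172,lo[1],lo[2]),(180,255,255))
    n,l,st,c=cv2.connectedComponentsWithStats(mk)
    return [(c[i]+[x0,y0],st[i,4]) for i in range(1,n) if st[i,4]>=amin],mk
E
python3 - <<'E'
from h import *
import pickle
s=pickle.load(open('w1.pkl','rb')); im=cv2.imread('pics/w1.png')[:,:,::-1].copy()
b,_=blobs(im,(0,140,90),(8,255,255),(380,80,540,220)); print(b)
P=unproj('wrist',[x for x,_ in b],.0605,s)[:,:2]
a0=np.radians
def res(p): return np.concatenate([P[i]-p[:2]-p[3]*np.array([np.cos(p[2]+k),np.sin(p[2]+k)]) for i,k in enumerate(K)])
c=P.mean(0); ang=np.arctan2(*(P-c).T[::-1]); print(np.degrees(ang)); K=np.round((ang-ang[0])/(2*np.pi/3))*2*np.pi/3
f=least_squares(res,[*c,ang[0],.035]); print('tick fit',f.x[:2],np.degrees(f.x[2]),f.x[3],f.fun*1000)
# inner seal edge: dark ring outer
b,mk=blobs(im,(0,0,0),(180,255,45),(440,110,540,210),100); print(b)
cn=max(cv2.findContours(mk,cv2.RETR_EXTERNAL,cv2.CHAIN_APPROX_NONE)[0],key=cv2.contourArea); e=cv2.fitEllipse(cn); print(e)
print(unproj('wrist',np.array(e[0])+[440,110],.09,s))
# bulb from top, scene
for n,box in(('top',(405,240,435,265)),('scene',(240,170,270,205))):
    b,_=blobs(cv2.imread(f'pics/{n}0.png')[:,:,::-1].copy(),(3,110,60),(30,255,255),box); print(n,b,[unproj(n,x,.025)[0] for x,_ in b])
E
```

```text
[(array([512.93406593, 123.54945055]), np.int32(91)), (array([428.09090909, 145.13636364]), np.int32(88)), (array([480.71641791, 204.73134328]), np.int32(67))]
[-61.13966404  58.71523157 179.11568563]
tick fit [0.56328497 0.04933283] -61.102915018660646 0.03675767956592551 [-0.09237546  0.11876754  0.14904347  0.02061574 -0.05666801 -0.13938329]
[(array([488.26486486, 160.03088803]), np.int32(1295))]
((47.2599983215332, 51.26975631713867), (64.89790344238281, 72.44580078125), 52.821231842041016)
[[0.56458785 0.05060167 0.09      ]]
top [(array([420.17460317, 253.66666667]), np.int32(63))] [array([ 0.5218155 , -0.28064342,  0.025     ])]
scene [(array([255.92248062, 188.18604651]), np.int32(129))] [array([ 0.53184143, -0.27263746,  0.025     ])]
```

>>> step_arm --pt "0.105 0.905 0 0 87" --pt "0.105 0.905 0 0 87" --pt "0.105 0.905 0 0 87" --pt "0.105 0.905 0 0 87" --pt "0.105 0.905 0 0 87" --pt "0.105 0.905 0 0 87" --pt "0.105 0.905 0 0 87"

```text
time_s: 2.28
tcp_pos: [0.5145, -0.0465, 0.227]
eef_rot: [-180.0, -0.0, -15.4]
contact_force: [0.3, 0.4, 0.4]
gripper_width: 0.0868
gripper_force: 0.0
```

>>> step_arm --pt "0.105 0.905 0 0 87" --pt "0.105 0.905 0 0 87" --pt "0.105 0.905 0 0 87" --pt "0.105 0.905 0 0 87" --pt "0.105 0.905 0 0 87" --pt "0.105 0.905 0 0 87" --pt "0.105 0.905 0 0 87" --pt "0.105 0.905 0 0 87" --pt "0.105 0.905 0 0 87"

```text
time_s: 3.03
tcp_pos: [0.4817, -0.2686, 0.2266]
eef_rot: [-180.0, -0.0, -15.3]
contact_force: [0.6, 0.3, 0.3]
gripper_width: 0.0868
gripper_force: 0.0
```

Run:
```python
from h import *
s,im=snap('wrist','w2.png'); print(s['time_s'],s['tcp_pos'],s['eef_rot'])
u=proj('wrist',[[.530,-.276,.025]],s)[0]; print(u)
x,y=u.astype(int)
b,mk=blobs(im,(3,110,50),(32,255,255),(max(x-60,0),max(y-60,0),x+60,min(y+60,290)),30); print(b)
for c,_ in b: print(unproj('wrist',c,.043,s),unproj('wrist',c,.025,s))
cv2.imwrite('pics/c2.png',cv2.resize(im[max(y-60,0):y+60,x-60:x+60,::-1],None,fx=4,fy=4,interpolation=cv2.INTER_CUBIC))
```

```text
3.0333 [ 0.48173672 -0.26858719  0.22657076] [-1.79986669e+02 -4.95228883e-03 -1.52697159e+01]
[306.47819727 153.38441059]
[(array([316.80071174, 153.03914591]), np.int32(843))]
[[ 0.52939202 -0.28471107  0.043     ]] [[ 0.52798475 -0.28446038  0.025     ]]
```

View pics/c2.png

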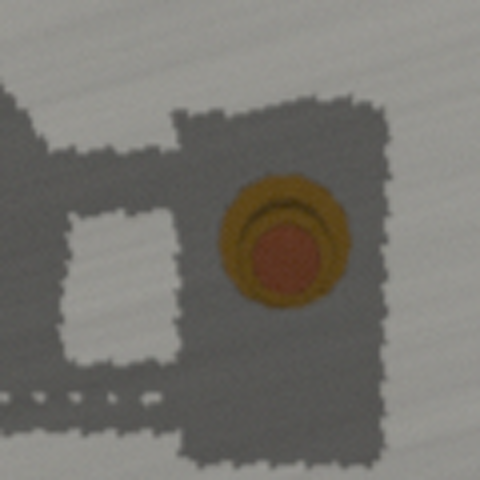

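The crop shows the bulb centred at pixel (317,153), with its copper tip at (317,158). Flange and tip agree on (0.526, -0.284). I'll grip high on the stem so the fingers stay above the seal ring.

>>> step_arm --pt "0.188 0.0125 0.2 0 87" --pt "0.188 0.0125 0.4 0 87" --pt "0.188 0.0125 0.6 0 87" --pt "0.188 0.0125 0.7 0 87" --pt "0.188 0.0125 0.794 0 87" --pt "0.188 0.0125 0.794 0 87" --pt "0.188 0.0125 0.794 0 87"

```text
time_s: 3.67
tcp_pos: [0.5246, -0.2838, 0.0263]
eef_rot: [180.0, 0.3, -15.2]
contact_force: [0.0, -0.2, 0.8]
gripper_width: 0.087
gripper_force: 0.0
```

>>> step_arm --pt "0 0 0 0 10" --pt "0 0 0 0 10" --pt "0 0 0 0 10" --pt "0 0 0 0 10" --pt "0 0 0 0 10" --pt "0 0 0 0 10" --pt "0 0 0 0 10" --pt "0 0 0 0 10" --pt "0 0 0 0 10" --newtons 15

```text
time_s: 4.42
tcp_pos: [0.5257, -0.2855, 0.0281]
eef_rot: [180.0, 0.0, -15.4]
contact_force: [-0.3, -0.3, 0.2]
gripper_width: 0.0327
gripper_force: 0.0
```

>>> step_arm --pt "0 0 0 0 10" --pt "0 0 0 0 10" --pt "0 0 0 0 10" --pt "0 0 0 0 10" --pt "0 0 0 0 10" --pt "0 0 0 0 10"

```text
time_s: 4.92
tcp_pos: [0.5256, -0.2854, 0.028]
eef_rot: [180.0, 0.0, -15.3]
contact_force: [0.5, 0.9, -1.1]
gripper_width: 0.0191
gripper_force: 15.0
```

>>> step_arm --pt "0 0 -0.15 0 10" --pt "0 0 -0.3 0 10" --pt "0 0 -0.45 0 10" --pt "0 0 -0.6 0 10" --pt "-0.104 -0.667 -0.6 0 10" --pt "-0.104 -0.667 -0.6 0 10" --pt "-0.104 -0.667 -0.6 0 10" --pt "-0.104 -0.667 -0.6 0 10" --pt "-0.104 -0.667 -0.6 0 10" --pt "-0.104 -0.667 -0.6 0 10"

```text
time_s: 5.75
tcp_pos: [0.545, -0.1154, 0.1782]
eef_rot: [-180.0, -0.0, -15.1]
contact_force: [-0.2, -0.4, -1.5]
gripper_width: 0.0195
gripper_force: 15.0
```

>>> step_arm --pt "-0.104 -0.667 0 0 10" --pt "-0.104 -0.667 0 0 10" --pt "-0.104 -0.667 0 0 10" --pt "-0.104 -0.667 0 0 10" --pt "-0.104 -0.667 0 0 10" --pt "-0.104 -0.667 0 0 10" --pt "-0.104 -0.667 0 0 10" --pt "-0.104 -0.667 0 0 10" --pt "-0.104 -0.667 0 0 10"

```text
time_s: 6.5
tcp_pos: [0.5637, 0.0483, 0.178]
eef_rot: [180.0, 0.0, -15.5]
contact_force: [0.4, -0.1, -0.5]
gripper_width: 0.0191
gripper_force: 15.0
```

Run:
```python
from h import *
s,im=snap('wrist','w3.png'); print(s['time_s'],s['tcp_pos'],s['eef_rot'],s['gripper_width'])
# expected shoulder ticks
a=np.radians([-61.1,58.9,178.9]); u=proj('wrist',np.c_[.5633+.0368*np.cos(a),.0493+.0368*np.sin(a),[.0605]*3],s); print(u)
b,_=blobs(im,(0,140,70),(8,255,255),(200,100,480,400)); print(b)
cv2.imwrite('pics/c3.png',im[90:470,120:520,::-1])
```

```text
6.5 [0.56366217 0.04828337 0.17798469] [ 1.79984112e+02  1.65230362e-02 -1.54617819e+01] 0.01906810497633673
[[351.00233474 199.36731378]
 [259.17166711 222.46219523]
 [324.55851214 285.07522341]]
[(array([350.45454545, 199.54545455]), np.int32(110)), (array([258.74, 222.63]), np.int32(100))]
```

View pics/c3.png

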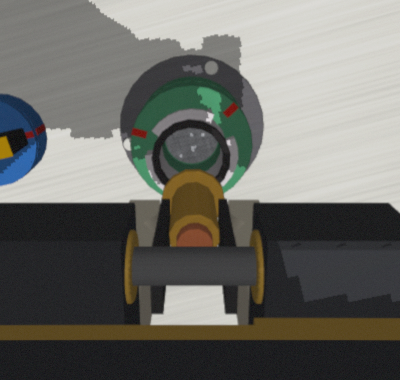

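The crop shows the bulb hanging just nearer the camera than the neck, as expected. The shoulder ticks fall within 1 px of the fit, so I'll lower and release.

>>> step_arm --pt "-0.002 -0.006 0.06 0 10" --pt "-0.002 -0.006 0.12 0 10" --pt "-0.002 -0.006 0.18 0 10" --pt "-0.002 -0.006 0.24 0 10" --pt "-0.002 -0.006 0.28 0 10" --pt "-0.002 -0.006 0.31 0 10" --pt "-0.002 -0.006 0.325 0 10" --pt "-0.002 -0.006 0.325 0 10" --pt "-0.002 -0.006 0.325 0 10"

```text
time_s: 7.3
tcp_pos: [0.5641, 0.0514, 0.0972]
eef_rot: [-180.0, -0.0, -15.3]
contact_force: [-0.1, -0.4, -0.9]
gripper_width: 0.0194
gripper_force: 15.0
```

>>> step_arm --pt "0 0 0 0 40" --pt "0 0 0 0 40" --pt "0 0 0 0 40" --pt "0 0 0 0 40" --pt "0 0 0 0 40" --pt "0 0 0 0 40"

```text
time_s: 7.8
tcp_pos: [0.5638, 0.0516, 0.097]
eef_rot: [-180.0, -0.0, -15.3]
contact_force: [0.0, -0.7, 0.4]
gripper_width: 0.0398
gripper_force: 0.0
```

>>> step_arm --pt "0 0 -0.16 0 40" --pt "0 0 -0.32 0 60" --pt "0 0 -0.52 0 87" --pt "-0.504 -0.828 -0.52 -0.888 87" --pt "-0.504 -0.828 -0.52 -0.888 87" --pt "-0.504 -0.828 -0.52 -0.888 87" --pt "-0.504 -0.828 -0.52 -0.888 87" --pt "-0.504 -0.828 -0.52 -0.888 87" --pt "-0.504 -0.828 -0.52 -0.888 87" --pt "-0.504 -0.828 -0.52 -0.888 87" --pt "-0.504 -0.828 -0.52 -0.888 87" --pt "-0.504 -0.828 -0.52 -0.888 87"

```text
time_s: 8.8
tcp_pos: [0.4965, 0.2853, 0.2267]
eef_rot: [180.0, 0.0, 38.2]
contact_force: [-0.3, -0.4, 0.4]
gripper_width: 0.0871
gripper_force: 0.0
```

Run:
```python
from h import *
import pickle
s,im=snap('wrist','w4.png'); pickle.dump(s,open('w4.pkl','wb')); print(s['time_s'],s['tcp_pos'],s['eef_rot'])
print(proj('wrist',[[.54,.318,.0255],[.564,.05,.09]],s))
b,_=blobs(im,(0,140,60),(8,255,255),(0,0,640,300)); print('red',b)
b,_=blobs(im,(22,140,60),(32,255,255),(0,0,640,300)); print('yel',b)
```

```text
8.8 [0.49653779 0.28531569 0.22667639] [1.79999574e+02 1.67193144e-02 3.81761996e+01]
[[313.25268048 144.84096748]
 [600.63685322 340.95717448]]
red [(array([316.16666667, 110.53333333]), np.int32(30)), (array([475.05882353, 141.68627451]), np.int32(51)), (array([282.77777778, 168.44444444]), np.int32(45)), (array([344.89130435, 170.80434783]), np.int32(46)), (array([427.33333333, 190.22727273]), np.int32(66)), (array([376.69230769, 282.88461538]), np.int32(26)), (array([570.36      , 287.50666667]), np.int32(75)), (array([376.75675676, 292.        ]), np.int32(37))]
yel [(array([316.0668693 , 123.41641337]), np.int32(329)), (array([497.18027211, 202.47619048]), np.int32(294))]
```

View pics/w4.png

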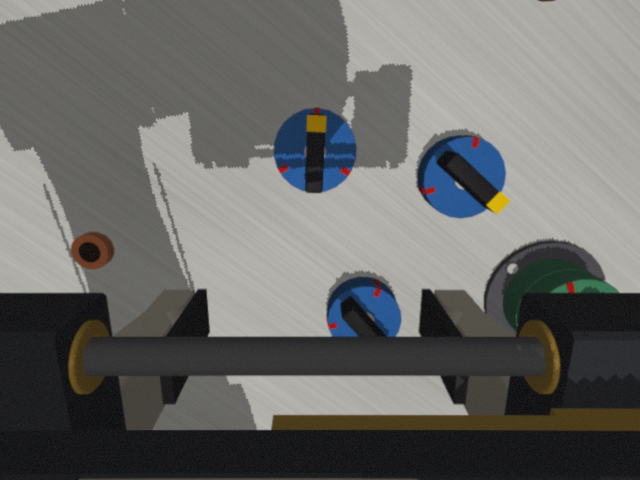

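The target lid is at (315,150), with ticks at (283,168), (345,171) and (316,110) and its yellow end at (316,123). The washers are at (92,250). I'll fit the lid next.

Run:
```python
from h import *
import pickle
s=pickle.load(open('w4.pkl','rb')); im=cv2.imread('pics/w4.png')[:,:,::-1].copy()
P=unproj('wrist',[[316.17,110.5],[282.8,168.4],[344.9,170.8]],.0258,s)[:,:2]
K=np.radians([0,120,240])
def res(p): return np.concatenate([(P[i]-p[:2]-(p[3] if i else p[4])*np.array([np.cos(p[2]+K[i]),np.sin(p[2]+K[i])])) for i in range(3)])
f=least_squares(res,[.54,.318,.66,.03,.03]); print(f.x,np.degrees(f.x[2]),f.fun*1e3)
h=cv2.cvtColor(im,cv2.COLOR_RGB2HSV); mk=cv2.inRange(h,(95,100,30),(125,255,255)); mk[:, :265]=0; mk[:,365:]=0; mk[:100]=0; mk[205:]=0
cn=max(cv2.findContours(mk,cv2.RETR_EXTERNAL,cv2.CHAIN_APPROX_NONE)[0],key=cv2.contourArea); e=cv2.fitEllipse(cv2.convexHull(cn)); print(e)
print('blue outline',unproj('wrist',e[0],.015,s))
# black bar top axis: far-end mid (316,115..) near-end mid
y=unproj('wrist',[[316.07,123.4]],.056,s)[0]; print('yellow',y, np.degrees(np.arctan2(*(y[:2]-f.x[:2])[::-1])))
bk=cv2.inRange(h,(0,0,0),(180,255,40)); bk[:120]=0; bk[195:]=0; bk[:,:290]=0; bk[:,340:]=0
c=max(cv2.findContours(bk,cv2.RETR_EXTERNAL,cv2.CHAIN_APPROX_NONE)[0],key=cv2.contourArea); print(cv2.minAreaRect(c))
# tip check of the bar at predicted pose
for (cx,cy,a) in[(f.x[0],f.x[1],f.x[2])]:
  for L in(-.03,.03): print(proj('wrist',[[cx+L*np.cos(a),cy+L*np.sin(a),.056]],s))
```

```text
[0.53653546 0.31385412 0.62739426 0.03048647 0.03270498] 35.947043118532406 [ 0.00444597 -0.00613125 -0.00779041 -0.00097149  0.00334444  0.00710275]
((308.4055480957031, 150.12599182128906), (68.46513366699219, 80.12298583984375), 178.6439971923828)
blue outline [[0.53340131 0.31813921 0.015     ]]
yellow [0.55520884 0.32724772 0.056     ] 35.65021450034078
((314.7057189941406, 160.23948669433594), (17.131935119628906, 55.10771560668945), 2.0454084873199463)
[[313.21941809 192.95798656]]
[[316.28874514 113.67027102]]
```

>>> step_arm --pt "0.1965 0.009 0.1 0.036 45" --pt "0.1965 0.009 0.2 0.036 45" --pt "0.1965 0.009 0.3 0.036 45" --pt "0.1965 0.009 0.4 0.036 45" --pt "0.1965 0.009 0.5 0.036 45" --pt "0.1965 0.009 0.6 0.036 45" --pt "0.1965 0.009 0.68 0.036 45" --pt "0.1965 0.009 0.74 0.036 45" --pt "0.1965 0.009 0.779 0.036 45" --pt "0.1965 0.009 0.779 0.036 45" --pt "0.1965 0.009 0.779 0.036 45"

```text
time_s: 9.77
tcp_pos: [0.5374, 0.3126, 0.0321]
eef_rot: [180.0, 0.0, 35.7]
contact_force: [0.0, -1.0, 0.1]
gripper_width: 0.0448
gripper_force: 0.0
```

>>> step_arm --pt "0 0 0 0 5" --pt "0 0 0 0 5" --pt "0 0 0 0 5" --pt "0 0 0 0 5" --pt "0 0 0 0 5" --pt "0 0 0 0 5" --pt "0 0 0 0 5" --pt "0 0 0 0 5" --pt "0 0 0 0 5" --newtons 40

```text
time_s: 10.52
tcp_pos: [0.5374, 0.3135, 0.0327]
eef_rot: [-180.0, -0.1, 35.8]
contact_force: [-2.1, 2.0, 4.8]
gripper_width: 0.0136
gripper_force: 40.0
```

>>> step_arm --pt "0 0 -0.08 0 5" --pt "0 0 -0.2 0 5" --pt "0 0 -0.36 0 5" --pt "0 0 -0.51 0 5" --pt "-0.132 0.23 -0.51 -0.08 5" --pt "-0.265 0.46 -0.51 -0.16 5" --pt "-0.4 0.69 -0.51 -0.25 5" --pt "-0.48 0.84 -0.51 -0.35 5" --pt "-0.53 0.917 -0.51 -0.385 5" --pt "-0.53 0.917 -0.51 -0.385 5" --pt "-0.53 0.917 -0.51 -0.385 5" --pt "-0.53 0.917 -0.51 -0.385 5"

```text
time_s: 11.52
tcp_pos: [0.5625, 0.0455, 0.1586]
eef_rot: [-179.9, 0.1, 58.6]
contact_force: [-0.2, 0.2, -3.2]
gripper_width: 0.0137
gripper_force: 40.0
```

Run:
```python
from h import *
s,im=snap('wrist','w5.png'); print(s['time_s'],s['tcp_pos'],s['eef_rot'],s['joints'],s['gripper_width'],s['contact_force'],s['moment'])
b,_=blobs(im,(0,140,60),(8,255,255),(150,50,500,400)); print('red',b)
```

```text
11.5167 [0.56249974 0.04549971 0.15856706] [-1.79905358e+02  1.26061281e-01  5.86341060e+01] [ 2.44879306e+01  1.34273779e+01 -1.88138073e+01 -8.93183408e-03
 -5.79162676e+01  1.24150826e+02] 0.013705830297079911 [-0.22708772  0.23528139 -3.17068386] [ 0.00410719 -0.05943084  0.03373452]
red [(array([309.        , 177.13675214]), np.int32(117)), (array([313.52 , 216.712]), np.int32(125)), (array([313.5, 233. ]), np.int32(156))]
```

View pics/w5.png

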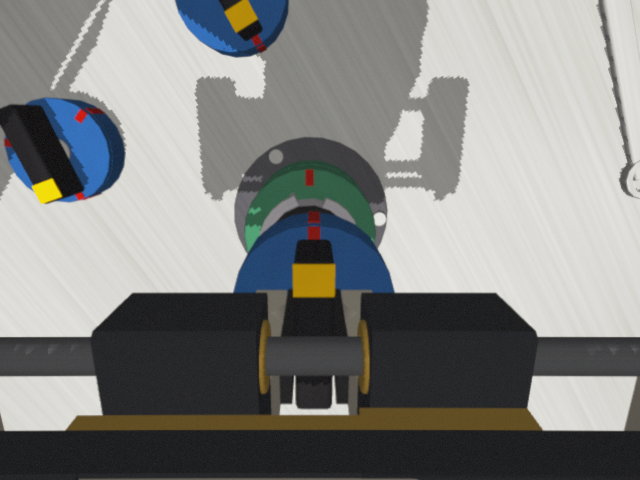

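The lid hangs above the neck. Its front tick (313,225) and the canister's front tick (309,177) are nearly in line. I'll read the settled pose and work out the fine correction.

Run:
```python
from h import *
for _ in range(3):
    s=r.get_state(); print(s['time_s'],s['tcp_pos'],s['eef_rot'],s['qd'].round(2)); 
    if _<2: eyes.capture('wrist')
im=cv2.imread('pics/w5.png')[:,:,::-1]; 
s5=dict(tcp_pos=s['tcp_pos'],eef_rot=s['eef_rot'])
a=np.radians(58.9); print('can tick exp',proj('wrist',[[.5633+.0368*np.cos(a),.0493+.0368*np.sin(a),.0605]],s5), unproj('wrist',[[309,177.1]],.0605,s5))
# lid tick on top at r .0327, lid z = tcp z - .0327 + .0258
z=s['tcp_pos'][2]-.0327+.0258; y=np.radians(s['eef_rot'][2])
for rr in(.030,.0327,.035): print('lid tick exp',rr,proj('wrist',[[s['tcp_pos'][0]+rr*np.cos(y),s['tcp_pos'][1]+rr*np.sin(y),z]],s5))
```

```text
11.5667 [0.56279765 0.04715481 0.15865579] [-1.79916503e+02  8.64048306e-02  5.86684369e+01] [ 2.39  0.13  0.66 -0.04  0.23 -1.12]
11.6167 [0.56303511 0.04836204 0.15877763] [-1.79932834e+02  6.26802194e-02  5.87422608e+01] [ 1.84  0.17  0.52  0.05  0.22 -0.2 ]
11.6667 [0.56321357 0.0492208  0.15891473] [-1.79948184e+02  4.55157035e-02  5.88194224e+01] [1.43 0.05 0.39 0.08 0.02 0.02]
can tick exp [[311.45752642 183.5607517 ]] [[0.58307758 0.08496878 0.0605    ]]
lid tick exp 0.03 [[310.48187821 234.4119822 ]]
lid tick exp 0.0327 [[310.46622147 228.03597656]]
lid tick exp 0.035 [[310.45276217 222.55947984]]
```

>>> step_arm --pt "0 0 0.04 0 5" --pt "0 0 0.08 0 5" --pt "0 0 0.124 0 5" --pt "0 0 0.124 0 5" --pt "0 0 0.124 0 5" --pt "0 0 0.124 0 5" --pt "0 0 0.124 0 5" --pt "0 0 0.124 0 5" --pt "0 0 0.124 0 5"

```text
time_s: 12.42
tcp_pos: [0.5639, 0.0496, 0.129]
eef_rot: [180.0, -0.0, 58.9]
contact_force: [-0.7, -0.2, -3.7]
gripper_width: 0.0135
gripper_force: 40.0
```

Run:
```python
from h import *
for _ in range(2):
    s=r.get_state(); print(s['time_s'],s['tcp_pos'],s['eef_rot'],s['contact_force'],s['moment'])
    if _<1: s1,im=snap('wrist','w6.png')
b,_=blobs(im,(0,140,60),(8,255,255),(270,50,360,280)); print('red',b)
can=unproj('wrist',[b[0][0]],.0605,s1)[0]; y=np.radians(58.9); print('canister from tick',can[:2]-.0368*np.array([np.cos(y),np.sin(y)]))
y=np.radians(s1['eef_rot'][2]); z=s1['tcp_pos'][2]-.0069
for c,_ in b[1:]: 
  p=unproj('wrist',[c],z,s1)[0]-s1['tcp_pos']; print('lid tick in tool xy',p[0]*np.cos(y)+p[1]*np.sin(y),p[0]*np.sin(y)-p[1]*np.cos(y))
```

```text
12.4167 [0.56390734 0.04957154 0.12899813] [ 1.79972090e+02 -3.64439243e-02  5.88805372e+01] [-0.6888582  -0.18621717 -3.68345014] [-0.03106163 -0.08787122  0.00305621]
12.4667 [0.5638532  0.04952902 0.12895439] [ 1.79974733e+02 -3.53142366e-02  5.88755208e+01] [ 0.56523554 -0.12225916 -3.4656831 ] [-0.12071186 -0.07473486  0.02787254]
red [(array([310.02484472, 193.44720497]), np.int32(161)), (array([313.44915254, 217.20338983]), np.int32(118)), (array([313.5, 233. ]), np.int32(156))]
canister from tick [0.56310283 0.049309  ]
lid tick in tool xy 0.037229673859059474 0.001229773036405854
lid tick in tool xy 0.030597529279138395 0.0012481724258308156
```

>>> step_arm --pt "0 -0.006 0.02 0 5" --pt "0 -0.006 0.035 0 5" --pt "0 -0.006 0.05 0 5" --pt "0 -0.006 0.06 0 5" --pt "0 -0.006 0.07 0 5" --pt "0 -0.006 0.07 0 5" --pt "0 -0.006 0.07 0 5"

```text
time_s: 13.05
tcp_pos: [0.5623, 0.0502, 0.1108]
eef_rot: [-180.0, 0.0, 58.9]
contact_force: [-0.1, 0.1, -3.3]
gripper_width: 0.0139
gripper_force: 40.0
```

>>> step_arm --pt "0 0 0.008 0 5" --pt "0 0 0.016 0 5" --pt "0 0 0.022 0 5" --pt "0 0 0.022 0 5" --pt "0 0 0.022 0 5"

```text
time_s: 13.47
tcp_pos: [0.5623, 0.0502, 0.1055]
eef_rot: [-180.0, 0.0, 58.9]
contact_force: [-1.0, 0.5, -4.1]
gripper_width: 0.0137
gripper_force: 40.0
```

>>> step_arm --pt "0 0 0.004 0 5" --pt "0 0 0.004 0 5" --pt "0 0 0.004 0 5"

```text
time_s: 13.72
tcp_pos: [0.5624, 0.0502, 0.1046]
eef_rot: [180.0, 0.0, 58.9]
contact_force: [-0.4, -0.1, -3.4]
gripper_width: 0.0137
gripper_force: 40.0
```

>>> step_arm --pt "0 0 0.004 0 5" --pt "0 0 0.004 0 5" --pt "0 0 0.004 0 5"

```text
time_s: 13.97
tcp_pos: [0.5623, 0.0502, 0.1035]
eef_rot: [-180.0, 0.0, 58.9]
contact_force: [0.2, -0.7, -3.9]
gripper_width: 0.0137
gripper_force: 40.0
```

>>> step_arm --pt "0 0 0.004 0 5" --pt "0 0 0.004 0 5" --pt "0 0 0.004 0 5"

```text
time_s: 14.22
tcp_pos: [0.5623, 0.0502, 0.1025]
eef_rot: [-180.0, 0.0, 58.9]
contact_force: [-0.5, -0.7, -3.9]
gripper_width: 0.0137
gripper_force: 40.0
```

>>> step_arm --pt "0 0 0.003 0 5" --pt "0 0 0.003 0 5" --pt "0 0 0.003 0 5"

```text
time_s: 14.47
tcp_pos: [0.5625, 0.0503, 0.1019]
eef_rot: [180.0, -0.0, 58.9]
contact_force: [0.5, 0.5, -2.2]
gripper_width: 0.0137
gripper_force: 40.0
```

>>> step_arm --pt "0 0 0.003 0 5" --pt "0 0 0.003 0 5" --pt "0 0 0.003 0 5"

```text
time_s: 14.72
tcp_pos: [0.5627, 0.0503, 0.1017]
eef_rot: [180.0, -0.0, 58.9]
contact_force: [-1.4, -0.2, 3.6]
gripper_width: 0.0139
gripper_force: 40.0
```

>>> step_arm --pt "0 0 -0.002 0.05 5" --pt "0 0 -0.002 0.1 5" --pt "0 0 -0.002 0.15 5" --pt "0 0 -0.002 0.2 5" --pt "0 0 -0.002 0.25 5" --pt "0 0 -0.002 0.25 5" --pt "0 0 -0.002 0.25 5"

```text
time_s: 15.3
tcp_pos: [0.5627, 0.0503, 0.1017]
eef_rot: [180.0, -0.0, 44.0]
contact_force: [-0.7, -0.6, -0.4]
gripper_width: 0.0135
gripper_force: 40.0
```

```bash
cat > q.py <<'E'
from h import *
s=r.get_state(); print(s['time_s'],s['tcp_pos'].round(4),s['eef_rot'].round(2),s['contact_force'].round(2),s['moment'].round(3))
E
python3 q.py
```

```text
15.3 [0.5627 0.0503 0.1017] [ 1.7998e+02 -3.0000e-02  4.3970e+01] [-0.72 -0.62 -0.39] [-0.093 -0.153  0.036]
```

>>> step_arm --pt "0 0 0 0.05 5" --pt "0 0 0 0.1 5" --pt "0 0 0 0.15 5" --pt "0 0 0 0.2 5" --pt "0 0 0 0.2 5" --pt "0 0 0 0.2 5"

```text
time_s: 15.8
tcp_pos: [0.5627, 0.0503, 0.1018]
eef_rot: [180.0, -0.0, 32.0]
contact_force: [-0.3, -0.5, 2.5]
gripper_width: 0.0137
gripper_force: 40.0
```

```bash
python3 q.py
```

```text
15.8 [0.5627 0.0503 0.1018] [ 1.7999e+02 -3.0000e-02  3.2040e+01] [-0.27 -0.45  2.48] [-0.1   -0.058  0.027]
```

>>> step_arm --pt "0 0 0 0.04 5" --pt "0 0 0 0.08 5" --pt "0 0 0 0.08 5" --pt "0 0 0 0.08 5"

```text
time_s: 16.13
tcp_pos: [0.5626, 0.0503, 0.1017]
eef_rot: [180.0, -0.0, 27.3]
contact_force: [-0.1, -0.4, 2.6]
gripper_width: 0.0139
gripper_force: 40.0
```

```bash
python3 q.py
```

```text
16.1333 [0.5626 0.0503 0.1017] [ 1.7999e+02 -2.0000e-02  2.7250e+01] [-0.13 -0.37  2.56] [-0.051 -0.045  0.078]
```

>>> step_arm --pt "0 0 0 0.04 5" --pt "0 0 0 0.08 5" --pt "0 0 0 0.08 5" --pt "0 0 0 0.08 5"

```text
time_s: 16.47
tcp_pos: [0.5625, 0.0503, 0.1017]
eef_rot: [180.0, -0.0, 22.4]
contact_force: [-0.4, 0.9, 2.9]
gripper_width: 0.0139
gripper_force: 40.0
```

```bash
python3 q.py
```

```text
16.4667 [0.5625 0.0503 0.1017] [ 1.800e+02 -2.000e-02  2.244e+01] [-0.38  0.94  2.89] [-0.041 -0.065  0.02 ]
```

>>> step_arm --pt "0 0 0 0.04 5" --pt "0 0 0 0.08 5" --pt "0 0 0 0.08 5" --pt "0 0 0 0.08 5"

```text
time_s: 16.8
tcp_pos: [0.5625, 0.0503, 0.1017]
eef_rot: [180.0, -0.0, 17.6]
contact_force: [0.7, 0.4, 3.0]
gripper_width: 0.0141
gripper_force: 40.0
```

```bash
python3 q.py
```

```text
16.8 [0.5625 0.0503 0.1017] [ 1.800e+02 -2.000e-02  1.764e+01] [0.74 0.38 3.03] [-0.019 -0.106  0.054]
```

>>> step_arm --pt "0 0 0 0.04 5" --pt "0 0 0 0.08 5" --pt "0 0 0 0.08 5" --pt "0 0 0 0.08 5"

```text
time_s: 17.13
tcp_pos: [0.5625, 0.0503, 0.1017]
eef_rot: [180.0, -0.0, 12.8]
contact_force: [0.4, 0.5, 3.5]
gripper_width: 0.0137
gripper_force: 40.0
```

```bash
python3 q.py
```

```text
17.1333 [0.5625 0.0503 0.1017] [ 1.800e+02 -2.000e-02  1.285e+01] [0.38 0.46 3.54] [-0.045 -0.035  0.049]
```

>>> step_arm --pt "0 0 0 0.04 5" --pt "0 0 0 0.07 5" --pt "0 0 0 0.07 5" --pt "0 0 0 0.07 5"

```text
time_s: 17.47
tcp_pos: [0.5625, 0.0503, 0.1017]
eef_rot: [180.0, -0.0, 8.6]
contact_force: [0.3, 0.4, 4.1]
gripper_width: 0.0138
gripper_force: 40.0
```

```bash
python3 q.py
```

```text
17.4667 [0.5625 0.0503 0.1017] [ 1.80e+02 -1.00e-02  8.63e+00] [0.32 0.36 4.14] [-0.049 -0.02   0.059]
```

>>> step_arm --pt "0 0 0 0.04 5" --pt "0 0 0 0.07 5" --pt "0 0 0 0.07 5" --pt "0 0 0 0.07 5"

```text
time_s: 17.8
tcp_pos: [0.5625, 0.0503, 0.1017]
eef_rot: [-180.0, -0.0, 4.4]
contact_force: [-0.5, 0.1, 4.2]
gripper_width: 0.0138
gripper_force: 40.0
```

```bash
python3 q.py
```

```text
17.8 [0.5625 0.0503 0.1017] [-1.80e+02 -2.00e-02  4.42e+00] [-0.5   0.14  4.22] [-0.07  -0.001  0.123]
```

>>> step_arm --pt "0 0 0 0.025 5" --pt "0 0 0 0.05 5" --pt "0 0 0 0.05 5" --pt "0 0 0 0.05 5"

```text
time_s: 18.13
tcp_pos: [0.5625, 0.0503, 0.1017]
eef_rot: [-180.0, -0.0, 1.4]
contact_force: [-0.2, 0.7, 5.0]
gripper_width: 0.0141
gripper_force: 40.0
```

```bash
python3 q.py
```

```text
18.1333 [0.5625 0.0503 0.1017] [-1.80e+02 -2.00e-02  1.41e+00] [-0.18  0.73  4.95] [ 0.008 -0.005  0.117]
```

>>> step_arm --pt "0 0 -0.0015 0.025 5" --pt "0 0 -0.0015 0.04 5" --pt "0 0 -0.0015 0.04 5" --pt "0 0 -0.0015 0.04 5"

```text
time_s: 18.47
tcp_pos: [0.5623, 0.0502, 0.1017]
eef_rot: [180.0, 0.0, -1.0]
contact_force: [1.2, 0.6, 2.3]
gripper_width: 0.0136
gripper_force: 40.0
```

```bash
python3 q.py
```

```text
18.4667 [0.5623 0.0502 0.1017] [ 1.80e+02  2.00e-02 -1.05e+00] [1.22 0.55 2.31] [ 0.04  -0.162  0.035]
```

>>> step_arm --pt "0 0 -0.001 0.025 5" --pt "0 0 -0.001 0.05 5" --pt "0 0 -0.001 0.05 5" --pt "0 0 -0.001 0.05 5"

```text
time_s: 18.8
tcp_pos: [0.562, 0.0502, 0.1018]
eef_rot: [180.0, 0.0, -4.1]
contact_force: [0.1, 0.7, 0.1]
gripper_width: 0.0134
gripper_force: 40.0
```

```bash
python3 q.py
```

```text
18.8 [0.562  0.0502 0.1018] [ 1.7999e+02  4.0000e-02 -4.0500e+00] [0.13 0.66 0.09] [ 0.04  -0.035  0.024]
```

>>> step_arm --pt "0 0 0 0.025 5" --pt "0 0 0 0.05 5" --pt "0 0 0 0.05 5" --pt "0 0 0 0.05 5"

```text
time_s: 19.13
tcp_pos: [0.5619, 0.0501, 0.1018]
eef_rot: [180.0, 0.1, -7.0]
contact_force: [0.1, 0.6, -1.3]
gripper_width: 0.0138
gripper_force: 40.0
```

```bash
python3 q.py
```

```text
19.1333 [0.5619 0.0501 0.1018] [ 1.7998e+02  5.0000e-02 -7.0400e+00] [ 0.1   0.56 -1.26] [ 0.056 -0.003 -0.025]
```

>>> step_arm --pt "0 0 0 0.025 5" --pt "0 0 0 0.04 5" --pt "0 0 0 0.04 5" --pt "0 0 0 0.04 5"

```text
time_s: 19.47
tcp_pos: [0.5621, 0.0502, 0.1018]
eef_rot: [180.0, 0.0, -9.5]
contact_force: [0.3, 0.1, -2.2]
gripper_width: 0.0137
gripper_force: 40.0
```

```bash
python3 q.py
```

```text
19.4667 [0.5621 0.0502 0.1018] [ 1.7999e+02  4.0000e-02 -9.4700e+00] [ 0.28  0.13 -2.16] [ 0.149 -0.108  0.029]
```

>>> step_arm --pt "0 0 0.0005 0.025 5" --pt "0 0 0.0005 0.04 5" --pt "0 0 0.0005 0.04 5" --pt "0 0 0.0005 0.04 5"

```text
time_s: 19.8
tcp_pos: [0.5621, 0.0502, 0.1018]
eef_rot: [180.0, 0.0, -11.9]
contact_force: [-0.1, -0.0, -3.3]
gripper_width: 0.0138
gripper_force: 40.0
```

```bash
python3 q.py
```

```text
19.8 [0.5621 0.0502 0.1018] [ 1.7999e+02  3.0000e-02 -1.1880e+01] [-0.07 -0.01 -3.33] [ 0.211 -0.079  0.134]
```

>>> step_arm --pt "0 0 0.001 0.02 5" --pt "0 0 0.001 0.035 5" --pt "0 0 0.001 0.035 5" --pt "0 0 0.001 0.035 5"

```text
time_s: 20.13
tcp_pos: [0.5623, 0.0502, 0.1018]
eef_rot: [180.0, 0.0, -14.0]
contact_force: [-0.2, 0.7, -3.7]
gripper_width: 0.0138
gripper_force: 40.0
```

```bash
python3 q.py
```

```text
20.1333 [0.5623 0.0502 0.1018] [ 1.800e+02  1.000e-02 -1.402e+01] [-0.23  0.7  -3.66] [0.21  0.106 0.186]
```

>>> step_arm --pt "0 0 0.001 0.02 5" --pt "0 0 0.001 0.035 5" --pt "0 0 0.001 0.035 5" --pt "0 0 0.001 0.035 5"

```text
time_s: 20.47
tcp_pos: [0.5625, 0.0502, 0.1017]
eef_rot: [-180.0, -0.0, -16.1]
contact_force: [-1.0, 0.5, -0.4]
gripper_width: 0.0139
gripper_force: 40.0
```

```bash
python3 q.py; python3 -c "
from h import *
for _ in range(2): eyes.capture('wrist'); print(r.get_state()['moment'].round(3))"
```

```text
20.4667 [0.5625 0.0502 0.1017] [-1.800e+02 -1.000e-02 -1.612e+01] [-0.98  0.51 -0.4 ] [0.079 0.295 0.199]
[0.128 0.326 0.225]
[0.118 0.328 0.269]
```

>>> step_arm --pt "0 0 0.0005 0.02 5" --pt "0 0 0.0005 0.035 5" --pt "0 0 0.0005 0.035 5" --pt "0 0 0.0005 0.035 5"

```text
time_s: 20.9
tcp_pos: [0.5625, 0.0502, 0.1016]
eef_rot: [-180.0, -0.0, -18.2]
contact_force: [-1.0, 0.4, 0.8]
gripper_width: 0.0135
gripper_force: 40.1
```

```bash
python3 q.py; python3 -c "
from h import *
for _ in range(3): eyes.capture('wrist'); print(r.get_state()['moment'].round(3))"
```

```text
20.9 [0.5625 0.0502 0.1016] [-1.7999e+02 -2.0000e-02 -1.8220e+01] [-0.95  0.43  0.75] [-0.001  0.39   0.268]
[0.064 0.371 0.308]
[0.04  0.375 0.339]
[0.04  0.363 0.34 ]
```

>>> step_arm --pt "0 0 0 0.015 5" --pt "0 0 0 0.025 5" --pt "0 0 0 0.025 5" --pt "0 0 0 0.025 5"

```text
time_s: 21.38
tcp_pos: [0.5626, 0.0503, 0.1016]
eef_rot: [-180.0, -0.0, -19.7]
contact_force: [-0.3, -0.3, 2.4]
gripper_width: 0.0136
gripper_force: 40.1
```

```bash
python3 q.py; python3 -c "
from h import *
for _ in range(4): eyes.capture('wrist'); print(r.get_state()['moment'].round(3))"
```

```text
21.3833 [0.5626 0.0503 0.1016] [-1.7999e+02 -2.0000e-02 -1.9720e+01] [-0.29 -0.29  2.44] [0.003 0.369 0.296]
[0.007 0.305 0.397]
[0.046 0.304 0.393]
[0.01  0.328 0.402]
[0.012 0.28  0.403]
```

About 0.40 N m and steady, so it is snug. I'll release and rise straight up.

>>> step_arm --pt "0 0 0 0 50" --pt "0 0 0 0 50" --pt "0 0 0 0 50" --pt "0 0 0 0 50" --pt "0 0 0 0 50" --pt "0 0 0 0 50" --pt "0 0 0 0 50" --pt "0 0 0 0 50"

```text
time_s: 22.25
tcp_pos: [0.5624, 0.0502, 0.1014]
eef_rot: [180.0, 0.0, -19.7]
contact_force: [-0.2, 0.0, -0.8]
gripper_width: 0.0497
gripper_force: 0.0
```

>>> step_arm --pt "0 0 -0.1 0 50" --pt "0 0 -0.2 0 50" --pt "0 0 -0.35 0 50" --pt "-0.3 0 -0.5 0 50" --pt "-0.3 0 -0.5 0 50" --pt "-0.3 0 -0.5 0 50" --pt "-0.3 0 -0.5 0 50" --pt "-0.3 0 -0.5 0 50"

```text
time_s: 22.92
tcp_pos: [0.4918, 0.0758, 0.2268]
eef_rot: [-179.9, -0.0, -19.7]
contact_force: [0.3, -1.0, -0.2]
gripper_width: 0.0499
gripper_force: 0.0
```

```bash
python3 -c "
from h import *
s,im=snap('wrist','w7.png'); print(s['time_s'],s['tcp_pos'],s['eef_rot'])
b,_=blobs(im,(0,140,60),(8,255,255),(0,0,640,300)); 
for c,a in b: print(c,a,unproj('wrist',[c],.0945,s)[0])
cv2.imwrite('pics/c7.png',im[0:320,100:540,::-1])"
```

```text
22.9167 [0.49181769 0.07578027 0.22676178] [-1.79945310e+02 -3.97048716e-02 -1.96793987e+01]
[309.78947368  65.15789474] 19 [0.59592231 0.04086596 0.0945    ]
[350.89655172  75.51724138] 29 [0.58112135 0.01794134 0.0945    ]
[260.7037037  107.92592593] 27 [0.5822294  0.08027265 0.0945    ]
[ 99.50943396 116.0754717 ] 53 [0.61324053 0.18276905 0.0945    ]
[165.41025641 130.35897436] 39 [0.59034433 0.14566316 0.0945    ]
[174.27777778 128.63888889] 36 [0.58936809 0.13960496 0.0945    ]
[355.77380952 139.85714286] 84 [0.54157906 0.02751242 0.0945    ]
[277.13636364 147.31818182] 88 [0.55485527 0.07921286 0.0945    ]
[330.86666667 171.33333333] 15 [0.52731012 0.05019566 0.0945    ]
[126.58333333 177.97916667] 48 [0.5704467  0.18458446 0.0945    ]
[202.23809524 271.02380952] 42 [0.49018669 0.16329984 0.0945    ]
[263.35294118 287.23529412] 17 [0.46304622 0.1256382  0.0945    ]
[258.42857143 292.17857143] 28 [0.46058318 0.1305749  0.0945    ]
```

View pics/c7.png

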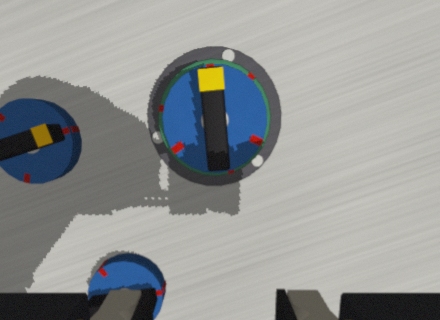

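The crop shows the lid level and centred on the neck. Its ticks give an angle of about -15 degrees, so it stayed where the 0.4 N m turn left it. The gripper is clear.

```bash
python3 -c "
from plant import workorder
print(workorder.close_job())"
```

```text
the job is handed in; nothing more can be done
None
```

The job is handed in with no verdict shown: the bulb was released into the canister's bore (not re-checked by camera), and the blue lid is screwed down to about 0.40 N m and released, level and centred, with the other parts left alone, at about 23 s of the 61 s allowed.

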